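Load the index stand and hold its plunger back

TASK

Set the little aluminium filter box (the one with a coax socket on each end) gently and upright on the narrow raised rail of the indexing work stand, centred on the rail and lying lengthwise along it, and let go of it. Then pull the stand's sprung index plunger up by its black knob until it is fully back, with its pin clear of its hole in the disc, and finish while still holding it there so that a colleague can turn the disc; the box must stay on the rail and the other things on the bench must be left where they are.

Things in the scene. Friction and masses are not known exactly. Their poses are not given: they have to be found in the camera images.
- filter_box: Loose die-cast aluminium box, 70 (x) x 44 (y) x 32 mm (z), 0.15 to 0.3 kg, the only one with a round brass socket (11 mm diameter, 10 mm long, 16 mm up) in the middle of each x end: 90 mm over the sockets. Stands flat on the bench at first. Origin: centre of its underside; z up. Both ends are alike.
- workstand: Indexing work stand fixed to the bench, place and yaw vary. Grey base 250 (x) x 220 x 10 mm, aluminium disc of 250 mm diameter on it (top at 22 mm), narrow rail over its centre. At its -x edge a grey bracket (x -152 to -95 mm, 44 mm wide, 62 mm high) carries the upright plunger, 110 mm from the centre on the -x axis. The disc stays put. Origin: centre of the base's underside, z up.
- rail_top (a point): Centre of the rail's flat top, 70 mm above the bench. The steel rail is 90 mm long (along x), 22 mm wide (y), 12 mm thick, on a web 50 x 16 mm; beside it there is free space down to a hub of 28 mm radius (top 32 mm) and the disc. Axes as the work stand's.
- pull_knob: Black round ribbed knob on top of the plunger, 24 mm diameter, 28 mm tall. Origin: centre of its underside, 75 mm above the bench at rest (top at 103 mm); below it the bracket's sleeve (20 mm diameter) ends at 68 mm. Pull it straight up (+z). A box centred on the rail leaves 53 mm between its socket and the knob.
- plunger (a joint): Travel of the plunger in m: 0 at rest (pin 10 mm deep in its hole), growing as the knob is pulled up, 0.020 fully back at the hard stop (pin tip 10 mm above the disc). The pin leaves the hole at 0.010, but fully back means at the stop. The spring returns it: about 4 N at first, 11 N at the stop; it does not latch.
- seat_hole (a point): Mouth of the hole in the disc that the pin sits in, straight under the knob, 22 mm above the bench; one of 12 alike holes (11 mm) round the disc at radius 110 mm.
- heat_sink: Bystander: loose bare aluminium heat sink with six upright fins, 60 x 50 x 30 mm. Origin: centre of its underside. It, the knob box and the filter box may stand in any order in the area left of the stand.
- knob_box: Bystander: loose aluminium box 62 x 46 x 26 mm without sockets, with a black knob (16 mm diameter, 12 mm high) on top. Origin: centre of its underside.
- solder_reel: Bystander: loose grey reel standing on its flange, 56 mm diameter, 40 mm high, beyond the small boxes. Origin: centre of its underside.
- screwdriver: Bystander: loose screwdriver lying on the bench right of the stand, handle black, under 35 mm high. Origin: about the middle of the tool, at the bench.
- mug: Bystander: loose white mug, 80 mm diameter, 80 mm high, beyond and left of the small boxes. Origin: centre of its underside.
- marker: Bystander: loose white marker pen, 12 mm thick, about 125 mm long, lying on the bench to the right. Origin: about the middle of the pen, at the bench.
Not all that is in view belongs to the job. Leave any orange look-alike of the filter_box alone.

How it is judged:
On the way, in this order (a step that is already met when the one before it is completed fails the run):
1. the filter box rests upright, centred and lengthwise on the rail, let go, with the plunger still home (horizontal distance between filter_box and rail_top below 0.01 m and height (world z) of filter_box between 0.066 and 0.076 m and angle between filter_box's own z axis and vertical below 0.08 rad and angle between the x axis of filter_box and the x axis of workstand, either way round below 0.2 rad and contact force between the fingers and filter_box below 0.5 N and contact force between filter_box and workstand above 0.5 N and linear speed of filter_box below 0.02 m/s and value of joint plunger below 0.004 m), for 0.3 s.
2. the plunger is pulled fully back by the fingers (value of joint plunger above 0.017 m and contact force between the fingers and pull_knob above 2 N), for 0.3 s.
At the end, for the whole second after the job is handed in: The box rests on the rail, let go: centre within 10 mm of the rail's centre seen from above, underside 66-76 mm above the bench, within 0.08 rad of level and 0.2 rad of the rail's direction. The plunger is still at 17 mm of travel or more, held by the fingers (over 2 N on the knob) (all of step 2 and horizontal distance between filter_box and rail_top below 0.01 m and height (world z) of filter_box between 0.066 and 0.076 m and angle between filter_box's own z axis and vertical below 0.08 rad and angle between the x axis of filter_box and the x axis of workstand, either way round below 0.2 rad and contact force between the fingers and filter_box below 0.5 N and contact force between filter_box and workstand above 0.5 N and linear speed of filter_box below 0.02 m/s and velocity of joint plunger between -0.01 and 0.01 m/s); the arm keeps its last pose, push and grip.
It fails at once if a bystander is moved more than 30 mm (distance of any of heat_sink, knob_box, solder_reel, screwdriver, mug, marker from where it was at the start of the episode above 0.03 m).
It fails at once if the filter box is dropped or forced on to the stand (over 45 N) (contact force between filter_box and workstand above 45 N).
It also fails if it takes over 51 s, if anything falls off the work surface, if the arm or the gripper's body presses on something with over 40 N, if the wrist force passes 120 N, or if a joint passes its speed limit or range.

ROBOT

A 7-joint arm with a two-finger parallel gripper is mounted at the origin on the work surface. World frame = base frame: x ahead of the robot, y to its left, z up, the work surface at z = 0. Lengths are in m, angles in rad, forces in N, time in s.
With the tool pointing down it reaches from about 0.4 to 0.925 m from the base axis. Payload 5.6 kg.
Tool frame: the origin (TCP) lies midway between the tips of the shut fingers; the grasp point (between the pads) lies 19 mm behind it (robot.pinch_z is the distance from the TCP to the grasp point, in m); z points along the fingers, y is the line along which they close (so a half turn about z gives the same grasp; the last joint's range is limited). The gripper opens to 85 mm and grips with 20 to 120 N. Pads are 22 mm wide; open, the fingers measure 114 mm over their backs; the gripper's body (76 mm by 85 mm) begins 54 mm behind the grasp point. The pads swing forward as they close: fully open they stand 13 mm farther back than shut.
Start: joints at [1.139, 0.468, -0.012, 1.603, 0.006, 1.071, -0.056], TCP at [0.246, -0.602, 0.231] pointing down, gripper open.
Joint ranges: [-2.53, 2.53], [-0.31, 2.02], [-1.57, 1.55], [0.28, 2.44], [-1.29, 4.43], [0.15, 1.84], [-2.92, 2.92]. Speed limits (rad/s): [2.57, 2.57, 3.14, 3.14, 3.14, 3.14, 3.14].

INTERFACE

Orientations are given as a rotation vector (axis times angle).
In Python, from station import robot gives the robot as it stands.
- The arm moves only by the shell command python3 -m creep 'ROWS' [FORCE]. ROWS is JSON, a list that holds one entry, the list of rows, each a list of 7 numbers: the turn, a rotation vector about the tool's x, y, z in rad, then the shift along the tool's x, y, z in cm, then the finger opening in cm, from 0 to 8.54. In form: [[[wx, wy, wz, dx, dy, dz, claw], ...]]. A call has 1 to 20 rows; each row is the pose to reach, as a shift and turn from the pose commanded when the call began, along the tool's axes at that moment; what a row does not reach only later rows make up. A row lasts 1/10 s, in which the tool goes at most 50 mm and 8.59 degrees, less where a joint would pass 70% of its speed; a pose out of reach is approached as far as the arm can. A call with a gripper value outside its range is refused whole. The fingers move at their own pace and stop on an object; FORCE is the grip in N (left out, the last holds). Time passes only in rows, so rows that repeat a pose let the fingers close. It gives the time, the measured TCP pose, the force, the opening and the grip force at its end, in the units of the state.
- robot.state(): the state, without advancing time (a new reading comes with each control period).
- robot.camera(name): name is "side" or "top"; returns a dict with "pixels" (480x640x3 uint8, red, green, blue), "K" (3x3 intrinsics, pixels), "rvec" (rotation vector, rad) and "tvec" (3), from world to camera coordinates, as OpenCV has them. Camera axes: x right, y down, z forward; pixel columns grow to the right and rows downward; lengths in m; the calibration is good to about 2 mm. A picture is of the moment at which its call begins. There is no depth.
- robot.close_job(): hands the job in; it is judged then, once.
The state is a dict: "t": time; "qpos": joint angles; "qvel": joint speeds; "tau": joint torques, N m; "tcp_pos": TCP position; "tcp_rot": TCP orientation; "force": force on the tool from outside, world axes, zero at the start; "wrist_torque": the same for the moment, N m; "finger_gap": finger opening in m; "grip_force": force on a finger pad.
Only numpy, scipy, OpenCV 4.12 (cv2) and the standard library are available. Lean on these libraries where they do the work, as an engineer would, in place of code of your own. Each camera call takes 0.05 s, during which the arm holds its last target. There are 200 camera calls.

## Working session

There is one attempt and no reset: what is moved stays moved. The work goes in short steps, Python scripts to look and compute and a shell command to move; the robot and the scene stay as the last step left them, time stands still between calls to the robot, and variables do not carry over. Pictures are saved under pics/ and viewed, at most 10 in all, crops included, and the job is handed in when it is done.

```bash
mkdir -p pics; ls; python3 - <<'E'
from station import robot
import cv2,numpy as np
for n in("top","side"):
    c=robot.camera(n); cv2.imwrite(f"pics/{n}0.png",c["pixels"][:,:,::-1]); R=cv2.Rodrigues(np.array(c["rvec"]))[0]
    print(n,c["K"],-R.T@np.array(c["tvec"]),R[2])
s=robot.state();print(s["t"],s["tcp_pos"],s["tcp_rot"],s["finger_gap"],robot.pinch_z)
E
```

```text
pics
top [[433.23716909   0.         315.89200122]
 [  0.         433.23716909 239.15656946]
 [  0.           0.           1.        ]] [0.36796288 0.02642565 1.04931091] [ 0.20151992 -0.00893219 -0.97944369]
side [[485.19193143   0.         318.61811528]
 [  0.         485.19193143 239.84248964]
 [  0.           0.           1.        ]] [-0.01145588  0.59603694  0.74270968] [ 0.55621393 -0.56247609 -0.61175707]
0.1 [ 0.24611652 -0.60104678  0.23042626] [-3.08092278e+00 -6.06367718e-01  7.33972819e-04] 0.08547016586782161 0.0187
```

View pics/top0.png

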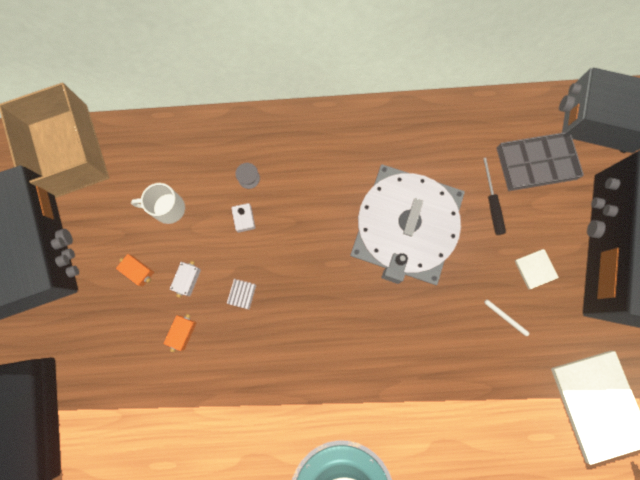

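View pics/side0.png

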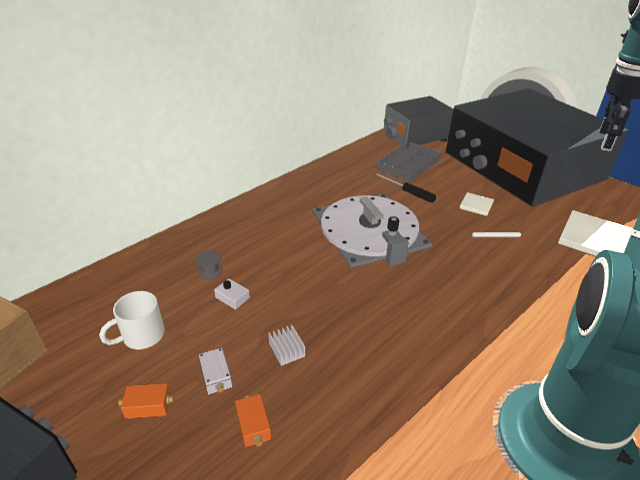

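The top view shows the filter box at about (184,279) with brass ends near (190,264) and (179,294). The orange look-alikes are at (134,270) and (179,333). The stand's disc is centred near (410,222), the rail runs from (417,202) to (407,235), and the knob is at (402,259). The side view shows the box at (215,370) and the knob at (393,222).

```bash
cat > h.py <<'E'
from station import robot
import cv2,numpy as np
def ray(c,u,v):
    R=cv2.Rodrigues(np.array(c["rvec"]))[0]; o=-R.T@np.array(c["tvec"]); return o,R.T@np.linalg.inv(c["K"])@[u,v,1]
def pt(c,uv,z):
    o,d=ray(c,*uv); return (o+d*(z-o[2])/d[2])
def proj(c,P): return cv2.projectPoints(np.array(P,float).reshape(-1,1,3),np.array(c["rvec"]),np.array(c["tvec"]),c["K"],None)[0].reshape(-1,2)
def blobs(m,x0,y0,x1,y1,amin,amax=1e9):
    z=np.zeros(m.shape,np.uint8); z[y0:y1,x0:x1]=m[y0:y1,x0:x1]
    n,l,s,ce=cv2.connectedComponentsWithStats(z)
    return [(ce[i],s[i,4],l==i) for i in range(1,n) if amin<=s[i,4]<=amax]
E
python3 - <<'E'
from h import *
c=robot.camera("top"); im=c["pixels"]; hsv=cv2.cvtColor(im,cv2.COLOR_RGB2HSV); 
m=((hsv[...,1]<60)&(hsv[...,2]>130)).astype(np.uint8)
for ce,a,l in blobs(m,160,255,210,305,30):
    ys,xs=np.nonzero(l); P=np.array([pt(c,p,.032)[:2] for p in zip(xs,ys)]).astype(np.float32)
    print("box",ce,a,pt(c,ce,.032),cv2.minAreaRect(P))
br=((hsv[...,0]>12)&(hsv[...,0]<32)&(hsv[...,1]>70)&(hsv[...,2]>110)).astype(np.uint8)
for ce,a,l in blobs(br,165,255,205,305,3): print("brass",ce,a,pt(c,ce,.018))
for ce,a,l in blobs(m,340,150,480,300,1000): print("disc",ce,a,pt(c,ce,.022))
dk=(hsv[...,2]<110).astype(np.uint8); H=[]
for ce,a,l in blobs(dk,360,170,462,278,3,25):
    p=pt(c,ce,.022); H.append(p[:2]); print("hole",ce.round(1),a,p.round(4))
for ce,a,l in blobs((hsv[...,2]<60).astype(np.uint8),385,245,420,275,30): print("knob",ce,a,pt(c,ce,.1))
cv2.imwrite("pics/c1.png",np.hstack([cv2.resize(im[165:285,350:470,::-1],(480,480),interpolation=2),cv2.resize(im[250:310,155:195+20,::-1],(320,320))[:, :].repeat(1,0).copy() if 0 else cv2.copyMakeBorder(cv2.resize(im[250:310,155:215,::-1],(320,320),interpolation=2),0,160,0,0,0)]))
E
```

```text
box [184.64188164 278.71320182] 659 [0.50481353 0.33253382 0.032     ] ((0.5050484538078308, 0.332408607006073), (0.05208380147814751, 0.07272616773843765), 66.90801239013672)
brass [170.17333333 266.02      ] 150 [0.53985356 0.37118188 0.018     ]
brass [193.31690141 259.58450704] 142 [0.55148698 0.31536373 0.018     ]
brass [203.  269.6] 5 [0.52546463 0.29250797 0.018     ]
brass [172.83333333 271.33333333] 6 [0.52651458 0.36485535 0.018     ]
brass [201.07692308 276.8974359 ] 39 [0.50821433 0.29743611 0.018     ]
brass [170.  281.4] 5 [0.50278483 0.3717352  0.018     ]
brass [198. 283.] 3 [0.49413102 0.30503015 0.018     ]
brass [172.65060241 293.54216867] 83 [0.47341633 0.36555476 0.018     ]
brass [198.0462963  294.92592593] 108 [0.46579972 0.30539397 0.018     ]
brass [198.5  285.75] 4 [0.48748605 0.30395035 0.018     ]
brass [186.13333333 300.26666667] 15 [0.4552468  0.33375858 0.018     ]
brass [167.16666667 300.25      ] 12 [0.45851882 0.37860043 0.018     ]
brass [182.         300.66666667] 3 [0.45501058 0.34353766 0.018     ]
brass [169.4 303.2] 5 [0.45120525 0.37334273 0.
[... 233 characters left out ...]
le [422.  180.5] 6 [ 0.7087 -0.2568  0.022 ]
hole [378.8 188.4] 5 [ 0.6961 -0.1477  0.022 ]
hole [441.5 192.5] 4 [ 0.6742 -0.301   0.022 ]
hole [459.  193.5] 10 [ 0.6685 -0.3437  0.022 ]
hole [366.2 206.6] 5 [ 0.6518 -0.1121  0.022 ]
hole [452.8 212.8] 6 [ 0.6206 -0.3219  0.022 ]
hole [418.5 222.8] 6 [ 0.6017 -0.2352  0.022 ]
hole [365.  229.3] 7 [ 0.5951 -0.1038  0.022 ]
hole [453.  235.5] 6 [ 0.5642 -0.3146  0.022 ]
hole [375.7 250. ] 7 [ 0.5423 -0.1246  0.022 ]
hole [440.8 254.6] 5 [ 0.5198 -0.2792  0.022 ]
hole [419.8 264.8] 6 [ 0.4988 -0.2261  0.022 ]
hole [383.9 274.1] 16 [ 0.4828 -0.1382  0.022 ]
hole [388. 277.] 3 [ 0.4753 -0.1473  0.022 ]
hole [434. 277.] 3 [ 0.4674 -0.2561  0.022 ]
```

View pics/c1.png

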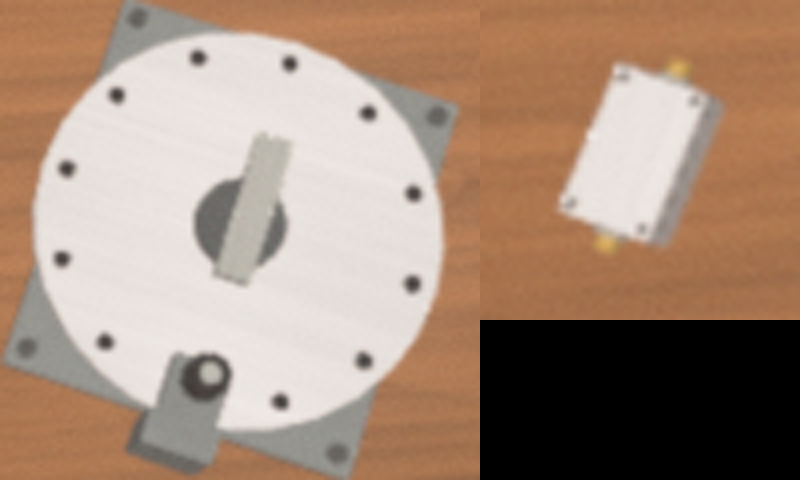

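The crop shows the disc with 11 visible holes, the rail running from (275,137) to (230,280), the knob top at (209,373), and the box's brass ends at (677,68) and (606,242), all in crop pixels.

```bash
python3 - <<'E'
from h import *
from scipy.optimize import least_squares
c=robot.camera("top"); im=c["pixels"]; hsv=cv2.cvtColor(im,cv2.COLOR_RGB2HSV)
H=[]
for ce,a,l in blobs((hsv[...,2]<120).astype(np.uint8),360,170,462,278,3,25):
    p=pt(c,ce,.022)[:2]
    if abs(np.hypot(*(p-[.608,-.212]))-.11)<.008: H.append(p)
H=np.array(H)
def f(x):
    d=H-x[:2]; a=np.arctan2(d[:,1],d[:,0])-x[2]; k=np.round(a/(np.pi/6))*np.pi/6+x[2]
    return (d-.11*np.c_[np.cos(k),np.sin(k)]).ravel()
r0=[pt(c,p,.07)[:2] for p in ((350+275/4-.4,165+137/4-.4),(350+230.5/4-.4,165+280/4-.4))]
yaw0=np.arctan2(*(r0[0]-r0[1])[::-1])
s=least_squares(f,[.608,-.212,yaw0]); ce=s.x[:2]; yaw=s.x[2]
print(len(H),"stand",s.x,"rms",np.sqrt(np.mean(s.fun**2)),"rail",np.mean(r0,0),np.hypot(*(r0[0]-r0[1])),yaw0)
kn=ce-.11*np.array([np.cos(yaw),np.sin(yaw)]); print("knob pred",kn,"seen",pt(c,(350+209/4-.4,165+373/4-.4),.103))
sd=robot.camera("side"); print("side proj knob top,rail ends",proj(sd,[[*kn,.103],[*kn,.075]]+[[*(ce+t*np.array([np.cos(yaw),np.sin(yaw)])),.07] for t in(-.045,.045)]))
b=[pt(c,p,.017) for p in ((191.5,262.4),(178.3,295))]
d=b[0]-b[1]; print("box",np.mean(b,0),np.hypot(*d[:2]),"yaw",np.arctan2(d[1],d[0]))
# side brass
p=proj(sd,b); print(p)
hs=cv2.cvtColor(sd["pixels"],cv2.COLOR_RGB2HSV)
m=((hs[...,1]<60)&(hs[...,2]>120)).astype(np.uint8)
for q,a,l in blobs(m,190,335,240,400,40): print("sidebox",q,a,pt(sd,q,.03))
cv2.imwrite("pics/c2.png",np.hstack([cv2.resize(sd["pixels"][170:270,310:440,::-1],(520,400)),cv2.resize(sd["pixels"][335:405,190:240,::-1],(280,400))]))
R=cv2.Rodrigues(np.array(robot.state()["tcp_rot"]))[0];print(R.round(3))
E
```

```text
11 stand [ 0.60765711 -0.21330156 -0.40828935] rms 0.00025275871517141944 rail [ 0.60661591 -0.21162216] 0.090921281270998 -0.40505851705646995
knob pred [ 0.50669896 -0.16962717] seen [ 0.50683335 -0.16848449  0.103     ]
side proj knob top,rail ends [[393.18531055 219.09471828]
 [391.91644874 228.94167291]
 [378.95616479 215.70733893]
 [362.93167274 196.88552807]]
box [0.50710459 0.3363082  0.017     ] 0.0826207800496012 yaw -0.4027024953838723
[[209.28149408 352.89766055]
 [218.99379489 387.97140078]]
sidebox [214.8496994 370.1492986] 998 [0.49615745 0.34024712 0.03      ]
[[ 0.925  0.379 -0.   ]
 [ 0.379 -0.925  0.001]
 [-0.    -0.001 -1.   ]]
```

View pics/c2.png

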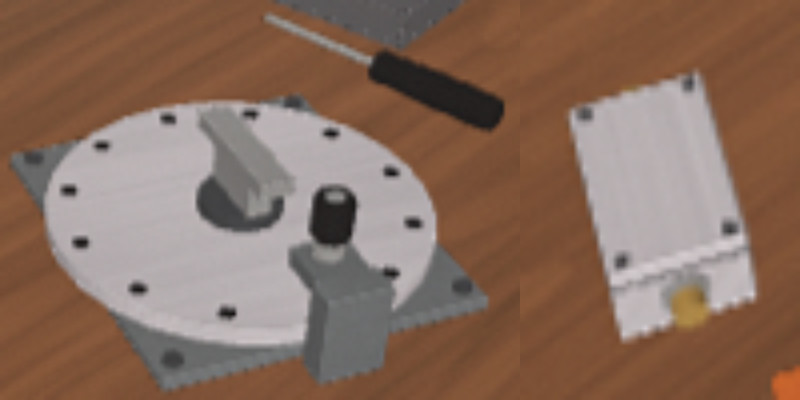

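Stand is at (0.607, -0.213) with yaw -0.408, and the knob agrees in both views. The right half of the crop shows the box's four lid screws, which I'll use to cross-check the box. Then I'll compute the first moves.

```bash
cat > go.py <<'E'
import sys
from h import *
from scipy.spatial.transform import Rotation as Ro
# args: x y z yaw (tool x heading); prints the row from the present pose
x,y,z,yaw=map(float,sys.argv[1:5]); s=robot.state(); R=Ro.from_rotvec(s["tcp_rot"])
T=Ro.from_euler("z",yaw)*Ro.from_rotvec([np.pi,0,0])
print("turn",(R.inv()*T).as_rotvec().round(3),"shift cm",(100*R.inv().apply(np.array([x,y,z])-s["tcp_pos"])).round(2),"t",round(s["t"],2),"q",np.round(s["qpos"],2))
E
python3 - <<'E'
from h import *
sd=robot.camera("side")
P=np.array([pt(sd,(190+(a-520)*50/280-.4,335+b*70/400-.4),.032) for a,b in((587,114),(689,84),(729,228),(622,260))])
d=P[1]-P[2]; print(P.mean(0),np.arctan2(d[1],d[0]),np.hypot(*d[:2]))
E
python3 go.py .50 -.15 .25 -.405
```

```text
[0.50637431 0.33460497 0.032     ] -0.4144016191773535 0.05985177235230708
turn [-0.     0.     0.794] shift cm [ 40.59 -32.16  -1.89] t 0.3 q [ 1.14  0.47 -0.01  1.6   0.01  1.07 -0.06]
```

```bash
python3 -m creep '[[[0,0,0.79,40.6,-32.2,-1.9,8.5],[0,0,0.79,40.6,-32.2,-1.9,8.5],[0,0,0.79,40.6,-32.2,-1.9,8.5],[0,0,0.79,40.6,-32.2,-1.9,8.5],[0,0,0.79,40.6,-32.2,-1.9,8.5],[0,0,0.79,40.6,-32.2,-1.9,8.5],[0,0,0.79,40.6,-32.2,-1.9,8.5],[0,0,0.79,40.6,-32.2,-1.9,8.5],[0,0,0.79,40.6,-32.2,-1.9,8.5],[0,0,0.79,40.6,-32.2,-1.9,8.5],[0,0,0.79,40.6,-32.2,-1.9,8.5],[0,0,0.79,40.6,-32.2,-1.9,8.5],[0,0,0.79,40.6,-32.2,-1.9,8.5],[0,0,0.79,40.6,-32.2,-1.9,8.5]]]' 40; python3 go.py .5065 .3355 .10 -.407
```

```text
t: 1.7
tcp_pos: [0.4994, -0.1511, 0.2501]
tcp_rot: [3.077, -0.629, -0.001]
force: [0.1, -0.4, 0.0]
finger_gap: 0.0852
grip_force: 0.0
turn [0.001 0.    0.004] shift cm [-18.44 -45.05  14.98] t 1.7 q [ 0.34  0.24 -0.13  1.89  0.04  1.02 -1.78]
```

```bash
python3 -m creep '[[[0,0,0,-18.4,-45.1,15,8.5],[0,0,0,-18.4,-45.1,15,8.5],[0,0,0,-18.4,-45.1,15,8.5],[0,0,0,-18.4,-45.1,15,8.5],[0,0,0,-18.4,-45.1,15,8.5],[0,0,0,-18.4,-45.1,15,8.5],[0,0,0,-18.4,-45.1,15,8.5],[0,0,0,-18.4,-45.1,15,8.5],[0,0,0,-18.4,-45.1,15,8.5],[0,0,0,-18.4,-45.1,15,8.5],[0,0,0,-18.4,-45.1,15,8.5],[0,0,0,-18.4,-45.1,15,8.5],[0,0,0,-18.4,-45.1,15,8.5],[0,0,0,-18.4,-45.1,15,8.5]]]'; python3 go.py .5065 .3355 .003 -.407
python3 - <<'E'
from h import *
a=robot.camera("side")["pixels"][290:410,130:290,::-1]; cv2.imwrite("pics/g1.png",cv2.resize(a,(800,600)))
E
```

```text
t: 3.1
tcp_pos: [0.5081, 0.3346, 0.1007]
tcp_rot: [3.076, -0.632, 0.002]
force: [-0.3, -0.3, 0.1]
finger_gap: 0.085
grip_force: 0.0
turn [ 0.001 -0.001  0.002] shift cm [-0.2  -0.03  9.77] t 3.1 q [-0.43  0.58 -0.27  1.79  0.21  0.8  -2.78]
```

View pics/g1.png

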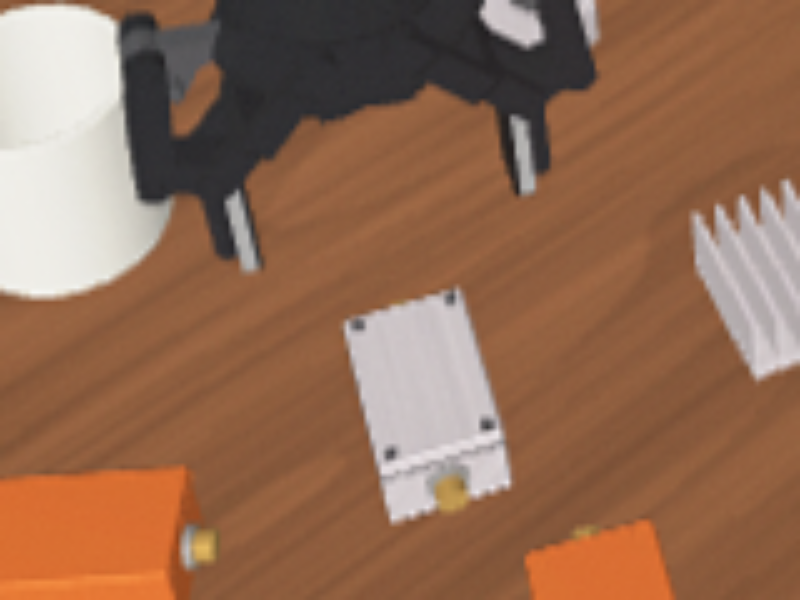

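The side view shows the open fingers straddling the box, whose lid spans (345,290)–(505,470). The neighbours are clear, so I'll descend and grip.

```bash
python3 -m creep '[[[0,0,0,-0.1,0,3,8.5],[0,0,0,-0.1,0,5.5,8.5],[0,0,0,-0.1,0,7.5,8.5],[0,0,0,-0.1,0,9,8.5],[0,0,0,-0.1,0,9.8,8.5],[0,0,0,-0.1,0,9.8,8.5],[0,0,0,-0.1,0,9.8,8.5],[0,0,0,-0.1,0,9.8,6],[0,0,0,-0.1,0,9.8,4.8],[0,0,0,-0.1,0,9.8,3.8],[0,0,0,-0.1,0,9.8,3.8],[0,0,0,-0.1,0,9.8,3.5],[0,0,0,-0.1,0,9.8,3.5],[0,0,0,-0.1,0,9.8,3.5],[0,0,0,-0.1,0,9.8,3.5]]]' 40
```

```text
t: 4.65
tcp_pos: [0.5062, 0.3378, 0.003]
tcp_rot: [-3.078, 0.626, -0.001]
force: [-2.1, -1.8, 5.4]
finger_gap: 0.0434
grip_force: 42.6
```

```bash
python3 -m creep '[[[0,0,0,0,0,-0.5,3.5],[0,0,0,0,0,-1.5,3.5],[0,0,0,0,0,-3,3.5],[0,0,0,0,0,-5,3.5],[0,0,0,0,0,-7.5,3.5],[0,0,0,0,0,-10,3.5],[0,0,0,0,0,-12.5,3.5],[0,0,0,0,0,-15,3.5],[0,0,0,0,0,-16.5,3.5],[0,0,0,0,0,-17,3.5],[0,0,0,0,0,-17,3.5],[0,0,0,0,0,-17,3.5]]]'; python3 go.py .607 -.213 .170 -.408
python3 - <<'E'
from h import *
a=robot.camera("side")["pixels"][200:440,100:420,::-1]; cv2.imwrite("pics/g2.png",cv2.resize(a,(800,600)))
E
```

```text
t: 5.85
tcp_pos: [0.5053, 0.3373, 0.1711]
tcp_rot: [3.077, -0.626, -0.002]
force: [0.5, 0.3, -2.8]
finger_gap: 0.0436
grip_force: 41.7
turn [0.002 0.001 0.007] shift cm [30.86 46.68  0.16] t 5.85 q [-0.42  0.49 -0.29  1.75  0.17  0.93 -2.75]
```

View pics/g2.png

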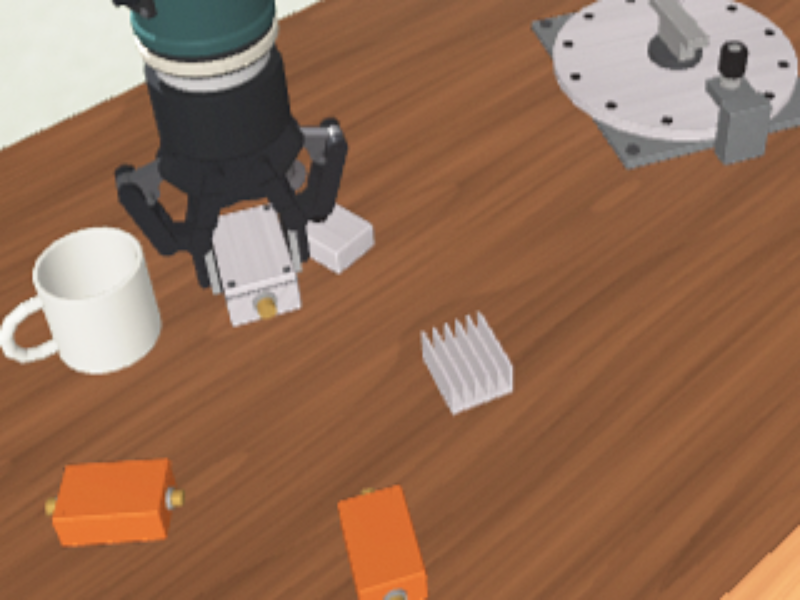

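The side view shows the box held level between the fingers, lid at (255,245), with the bystanders unmoved. Next I'll carry it over the rail.

```bash
python3 -m creep '[[[0,0,0,1.2,1.9,0,3.5],[0,0,0,3.4,5.1,0,3.5],[0,0,0,5.9,8.9,0,3.5],[0,0,0,8.3,12.6,0,3.5],[0,0,0,10.8,16.3,0,3.5],[0,0,0,13.3,20.1,0,3.5],[0,0,0,15.8,23.8,0,3.5],[0,0,0,18.2,27.6,0,3.5],[0,0,0,20.7,31.3,0,3.5],[0,0,0,23.2,35,0,3.5],[0,0,0.007,25.6,38.8,0,3.5],[0,0,0.007,27.8,42,0,3.5],[0,0,0.007,29.4,44.4,0,3.5],[0,0,0.007,30.4,46,0,3.5],[0,0,0.007,30.9,46.7,0,3.5],[0,0,0.007,30.9,46.7,0,3.5],[0,0,0.007,30.9,46.7,0,3.5],[0,0,0.007,30.9,46.7,0,3.5]]]'; python3 go.py .607 -.213 .09 -.408
```

```text
t: 7.7
tcp_pos: [0.6081, -0.2104, 0.1723]
tcp_rot: [-3.076, 0.632, 0.001]
force: [0.5, -0.1, -2.4]
finger_gap: 0.0435
grip_force: 41.7
turn [-0.001  0.001  0.003] shift cm [0.   0.29 8.23] t 7.7 q [ 0.39  0.53 -0.15  1.66  0.09  0.96 -1.77]
```

```bash
python3 -m creep '[[[0,0,0,0,0.2,1.5,3.5],[0,0,0,0,0.2,3.5,3.5],[0,0,0,0,0.2,5.5,3.5],[0,0,0,0,0.2,7.2,3.5],[0,0,0,0,0.2,8.1,3.5],[0,0,0,0,0.2,8.2,3.5],[0,0,0,0,0.2,8.2,3.5],[0,0,0,0,0.2,8.2,3.5]]]'; python3 go.py .607 -.213 .073 -.408
python3 - <<'E'
from h import *
t=robot.camera("top")["pixels"][165:285,350:470,::-1];a=robot.camera("side")["pixels"][160:280,300:420,::-1]; cv2.imwrite("pics/g3.png",np.hstack([cv2.resize(t,(400,400)),cv2.resize(a,(400,400))]))
E
```

```text
t: 8.5
tcp_pos: [0.6079, -0.2148, 0.0913]
tcp_rot: [3.076, -0.637, 0.003]
force: [0.1, -0.8, -2.4]
finger_gap: 0.0433
grip_force: 41.7
turn [-0.    -0.002 -0.   ] shift cm [-0.16 -0.13  1.83] t 8.5 q [ 0.39  0.62 -0.14  1.71  0.11  0.81 -1.78]
```

View pics/g3.png

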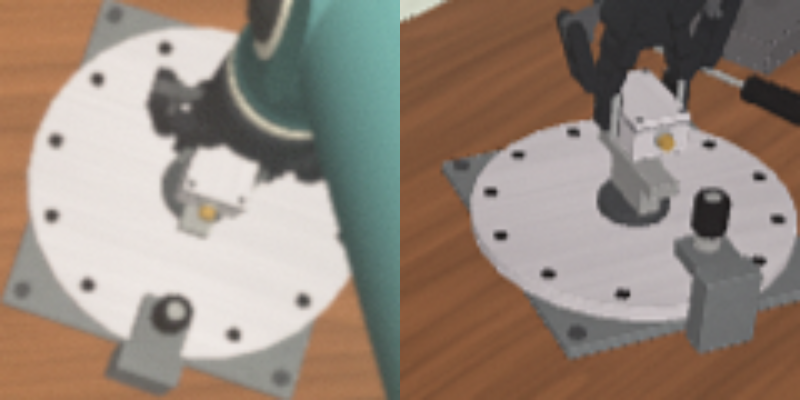

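```bash
python3 - <<'E'
from h import *
c=robot.camera("top");sd=robot.camera("side")
e=np.array([np.cos(-.408),np.sin(-.408)]);n=np.array([-e[1],e[0]]);C=np.array([.607,-.2127])
def show(k,P):d=P[:2]-C;print(k,"along",(d@e).round(4),"across",(d@n).round(4))
f=lambda a,b:(350+a*.3-.35,165+b*.3-.35)
g=lambda a,b:(300+(a-400)*.3-.35,160+b*.3-.35)
show("socket top (exp -.040,0)",pt(c,f(207,211),.108))
show("screws top (exp -.030,0)",pt(c,f(218.5,193),.120))
show("socket side (exp -.045,0)",pt(sd,g(666,143),.104))
show("screws side (exp -.030,0)",pt(sd,(np.array(g(640,117))+g(681,106))/2,.120))
E
python3 go.py .607 -.213 .073 -.408
```

```text
socket top (exp -.040,0) along -0.0388 across 0.0004
screws top (exp -.030,0) along -0.0281 across -0.0017
socket side (exp -.045,0) along -0.0379 across -0.0015
screws side (exp -.030,0) along -0.0209 across -0.0042
turn [-0.    -0.001 -0.   ] shift cm [-0.13 -0.15  1.8 ] t 8.7 q [ 0.39  0.62 -0.14  1.71  0.11  0.81 -1.78]
```

```bash
python3 -m creep '[[[0,0,0,-0.1,-0.1,0.3,3.5],[0,0,0,-0.25,-0.1,0.7,3.5],[0,0,0,-0.25,-0.1,1.0,3.5],[0,0,0,-0.25,-0.1,1.25,3.5],[0,0,0,-0.25,-0.1,1.4,3.5],[0,0,0,-0.25,-0.1,1.5,3.5],[0,0,0,-0.25,-0.1,1.55,3.5],[0,0,0,-0.25,-0.1,1.6,3.5],[0,0,0,-0.25,-0.1,1.6,3.5],[0,0,0,-0.25,-0.1,1.6,3.5]]]'; python3 go.py .607 -.213 .073 -.408
```

```text
t: 9.7
tcp_pos: [0.6053, -0.2128, 0.0743]
tcp_rot: [3.076, -0.637, 0.0]
force: [0.8, -0.3, -3.7]
finger_gap: 0.0433
grip_force: 41.7
turn [ 0. -0. -0.] shift cm [ 0.17 -0.05  0.13] t 9.7 q [ 0.38  0.64 -0.13  1.72  0.11  0.78 -1.78]
```

```bash
python3 -m creep '[[[0,0,0,0,0,0.03,3.5],[0,0,0,0,0,0.06,3.5],[0,0,0,0,0,0.09,3.5],[0,0,0,0,0,0.12,3.5],[0,0,0,0,0,0.15,3.5],[0,0,0,0,0,0.15,3.5],[0,0,0,0,0,0.15,3.5]]]'
python3 - <<'E'
from h import *
t=robot.camera("top")["pixels"][165:285,350:470,::-1];a=robot.camera("side")["pixels"][160:280,300:420,::-1]; cv2.imwrite("pics/g4.png",np.hstack([cv2.resize(t,(400,400)),cv2.resize(a,(400,400))]))
E
```

```text
t: 10.4
tcp_pos: [0.6052, -0.2127, 0.073]
tcp_rot: [3.076, -0.637, 0.0]
force: [-1.9, 0.6, 0.9]
finger_gap: 0.0433
grip_force: 42.0
```

View pics/g4.png

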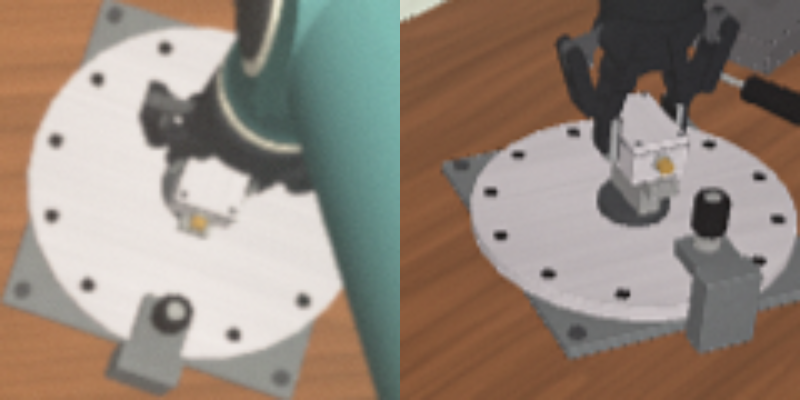

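The force has risen by about 4.6 N, so the box is touching the rail. The picture shows it seated, with its socket at (199,222) in the top view and (664,165) in the side view, above the rail's end. I'll check centring numerically and then release.

```bash
python3 - <<'E'
from h import *
c=robot.camera("top");sd=robot.camera("side")
e=np.array([np.cos(-.408),np.sin(-.408)]);n=np.array([-e[1],e[0]]);C=np.array([.607,-.2127])
def show(k,P):d=P[:2]-C;print(k,"along",(d@e).round(4),"across",(d@n).round(4))
f=lambda a,b:(350+a*.3-.35,165+b*.3-.35)
g=lambda a,b:(300+(a-400)*.3-.35,160+b*.3-.35)
show("socket top (exp -.040)",pt(c,f(199,222),.090))
show("screws top (exp -.030)",pt(c,(np.array(f(187,196))+f(233,211))/2,.102))
show("socket side (exp -.045)",pt(sd,g(664,165),.086))
show("screws side (exp -.030)",pt(sd,(np.array(g(638,144))+g(681,130))/2,.102))
E
```

```text
socket top (exp -.040) along -0.0427 across 0.0009
screws top (exp -.030) along -0.0314 across -0.0008
socket side (exp -.045) along -0.0394 across -0.0009
screws side (exp -.030) along -0.0265 across -0.0022
```

```bash
python3 -m creep '[[[0,0,0,0,0,0,4.6],[0,0,0,0,0,0,5],[0,0,0,0,0,0,6],[0,0,0,0,0,0,7],[0,0,0,0,0,0,8],[0,0,0,0,0,0,8.5],[0,0,0,0,0,0,8.5],[0,0,0,0,0,-1,8.5],[0,0,0,0,0,-3,8.5],[0,0,0,0,0,-6,8.5],[0,0,0,0,0,-9,8.5],[0,0,0,0,0,-11,8.5],[0,0,0,0,0,-11.5,8.5],[0,0,0,0,0,-11.5,8.5]]]'; python3 go.py .5062 -.1685 .18 -.408
```

```text
t: 12.0
tcp_pos: [0.6056, -0.2129, 0.1888]
tcp_rot: [3.076, -0.637, 0.003]
force: [0.5, 0.8, -0.6]
finger_gap: 0.0845
grip_force: 0.0
turn [-0.    -0.002 -0.   ] shift cm [-10.89  -0.12   0.86] t 12.0 q [ 0.4   0.5  -0.15  1.66  0.09  0.99 -1.76]
```

```bash
python3 -m creep '[[[0,0,0,-3,-0.1,0,8.5],[0,0,0,-6,-0.1,0,8.5],[0,0,0,-9,-0.1,0,8.5],[0,0,0,-10.5,-0.1,0,8.5],[0,0,0,-10.9,-0.1,0.5,8.5],[0,0,0,-10.9,-0.1,2,8.5],[0,0,0,-10.9,-0.1,3.5,8.5],[0,0,0,-10.9,-0.1,4,8.5],[0,0,0,-10.9,-0.1,4,8.5],[0,0,0,-10.9,-0.1,4,8.5]]]'; python3 go.py .5062 -.1685 .074 -.408
python3 - <<'E'
from h import *
t=robot.camera("top")["pixels"][165:285,350:470,::-1];a=robot.camera("side")["pixels"][160:280,300:420,::-1]; cv2.imwrite("pics/g5.png",np.hstack([cv2.resize(t,(400,400)),cv2.resize(a,(400,400))]))
E
```

```text
t: 13.0
tcp_pos: [0.506, -0.1687, 0.1477]
tcp_rot: [-3.076, 0.637, 0.0]
force: [-0.2, -0.1, -0.6]
finger_gap: 0.0852
grip_force: 0.0
turn [-0.  0. -0.] shift cm [ 0.02 -0.02  7.37] t 13.0 q [ 0.4   0.39 -0.17  1.95  0.09  0.81 -1.8 ]
```

View pics/g5.png

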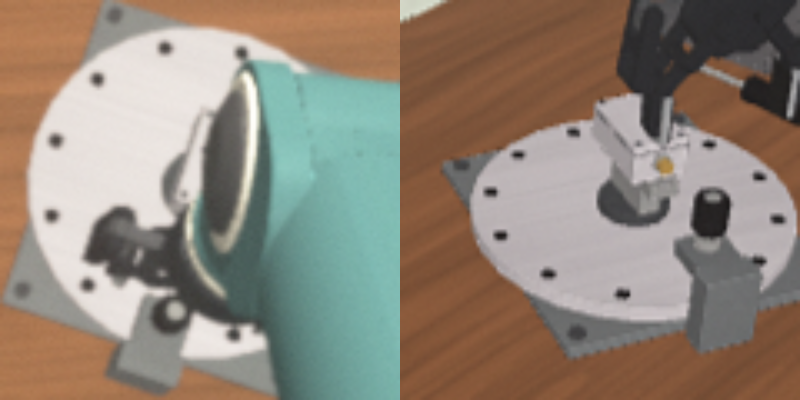

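The box sits level on the rail, the knob is free at (711,205), and the gripper is above it. I'll descend and grip the knob.

```bash
python3 -m creep '[[[0,0,0,0,0,2.5,8.5],[0,0,0,0,0,4.5,8.5],[0,0,0,0,0,6,8.5],[0,0,0,0,0,7.2,8.5],[0,0,0,0,0,7.6,8.5],[0,0,0,0,0,7.6,8.5],[0,0,0,0,0,7.6,7],[0,0,0,0,0,7.6,5],[0,0,0,0,0,7.6,3.5],[0,0,0,0,0,7.6,2.6],[0,0,0,0,0,7.6,1.8],[0,0,0,0,0,7.6,1.5],[0,0,0,0,0,7.6,1.5],[0,0,0,0,0,7.6,1.5],[0,0,0,0,0,7.6,1.5],[0,0,0,0,0,7.6,1.5]]]' 80
```

```text
t: 14.7
tcp_pos: [0.5051, -0.1705, 0.0726]
tcp_rot: [3.074, -0.638, -0.0]
force: [-4.8, -4.3, 6.3]
finger_gap: 0.0222
grip_force: 77.9
```

```bash
python3 -m creep '[[[0,0,0,0,0,-0.3,1.5],[0,0,0,0,0,-0.6,1.5],[0,0,0,0,0,-0.9,1.5],[0,0,0,0,0,-1.2,1.5],[0,0,0,0,0,-1.5,1.5],[0,0,0,0,0,-1.8,1.5],[0,0,0,0,0,-1.9,1.5],[0,0,0,0,0,-1.9,1.5],[0,0,0,0,0,-1.9,1.5]]]'
```

```text
t: 15.6
tcp_pos: [0.505, -0.1704, 0.0897]
tcp_rot: [3.074, -0.639, -0.0]
force: [1.8, -5.9, -10.9]
finger_gap: 0.0222
grip_force: 78.7
```

```bash
python3 -m creep '[[[0,0,0,0,0,-0.1,1.5],[0,0,0,0,0,-0.2,1.5],[0,0,0,0,0,-0.3,1.5],[0,0,0,0,0,-0.4,1.5],[0,0,0,0,0,-0.4,1.5],[0,0,0,0,0,-0.4,1.5]]]'
```

```text
t: 16.2
tcp_pos: [0.505, -0.1704, 0.0929]
tcp_rot: [3.074, -0.639, -0.001]
force: [5.5, -7.3, -17.7]
finger_gap: 0.022
grip_force: 79.3
```

```bash
python3 -m creep '[[[0,0,0,0,0,0,1.5],[0,0,0,0,0,0,1.5],[0,0,0,0,0,0,1.5],[0,0,0,0,0,0,1.5],[0,0,0,0,0,0,1.5]]]'
python3 - <<'E'
from h import *
a=robot.camera("side")["pixels"][150:270,300:460,::-1]; cv2.imwrite("pics/g6.png",cv2.resize(a,(800,600)))
E
```

```text
t: 16.7
tcp_pos: [0.505, -0.1704, 0.0929]
tcp_rot: [3.074, -0.639, -0.001]
force: [4.7, -6.7, -17.8]
finger_gap: 0.0217
grip_force: 79.3
```

View pics/g6.png

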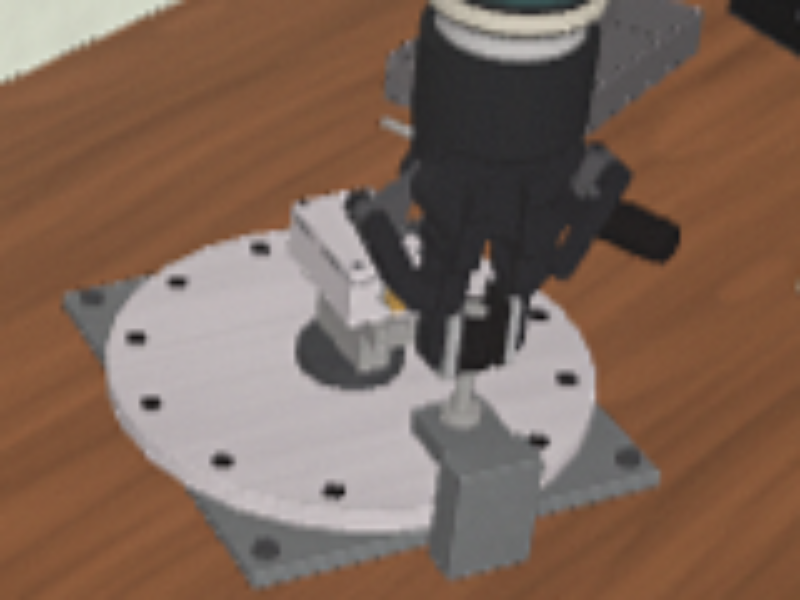

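The knob at (480,335) is raised with its bare shaft showing above the sleeve at (462,390). The box rests level on the rail, and the force is steady at the stop.

```bash
python3 -c "
from station import robot
print(robot.close_job())"
```

```text
the job is handed in; nothing more can be done
None
```

I handed the job in at about 17 s: the filter box is let go on the rail, centred to about 3 mm by camera, and the fingers hold the plunger up at its stop (20 mm rise, steady 18 N pull). No verdict was returned.

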